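Make up the chair-repair and shelf-fixing caddies

TASK

Make up two job caddies from the stock on the bench: the long caddy with three round pockets is for mending a chair and takes the tall jar (dowels), the small glue bottle and the larger of the two white pots (filler); the shorter caddy with a round and an oblong pocket is for putting up a shelf and takes the short jar (screws) and the tape measure. Stand each thing upright in the pocket cut for it, right down on the pocket's floor, and let go of it. The smaller white pot is for another job: leave it where it stands.

Things in the scene. Friction and masses are not known exactly. Their poses are not given: they have to be found in the camera images.
- chair_caddy: longer wooden block caddy, fixed, 105 x 281 x 30 mm (end boards 34 high), three round pockets. Origin: centre of its underside; x across, y along it. Pockets: 75 mm wide at y +78 mm, 22 mm deep, for the tall jar; 67 wide at y -7, 22 deep, for the glue; 61 wide at y -85, 12 deep, for the larger pot. All at x 0; floors 8 mm above the origin (22 deep) or 18 mm (12 deep)
- shelf_caddy: shorter wooden block caddy, fixed, 105 x 228 x 30 mm (end boards 34 high), one round, one oblong pocket. Origin: centre of its underside; x across, y along it. Round pocket 79 mm wide at x 0, y +49.5 mm, 22 mm deep (floor 8 mm above origin), for the short jar; oblong 54 (x) by 85 mm (y) at x 0, y -46.5, 12 deep (floor at 18), for the tape measure, its length along the caddy
- tall_jar_mid (a point): centre of the taller, slimmer glass jar with a teal lid, round, 60 mm across, 109 mm high (lid 56 mm across, its top 15 mm); z is its upright axis
- short_jar_mid (a point): centre of the shorter, wider glass jar with a blue lid, round, 64 mm across, 88 mm high (lid 60 mm across, its top 13 mm); z is its upright axis
- glue_mid (a point): centre, half-way up, of the small glue bottle with a cone nozzle: 131 mm high in all, round body 52 mm across up to 96 mm, then a round collar 28 mm across from 96 to 113 mm (its middle is 39 mm above this point, the best place to hold it from above), then the thin nozzle; z is its upright axis
- big_pot_mid (a point): centre of the larger of two small white lidded plastic pots, round, 46 mm across, 34 mm high; z is its upright axis. Hold it by its upper part, for its pocket is 12 mm deep and leaves no room for fingers inside
- small_pot_mid (a point): centre of the smaller white pot, round, 37 mm across, 20 mm high; it belongs to neither kit
- tape_mid (a point): centre of the yellow tape measure, standing on edge: 70 mm long (x of this frame), 38 mm thick (y: grasp it across this), 66 mm high (z). Its pocket is 12 mm deep and leaves no room for fingers inside

How it is judged:
By the outcome, as a careful person would: the job done as asked, in the order asked, and still so for the second after the job is handed in, with the robot touching nothing.
It also fails if it takes over 109 s, if anything falls off the work surface, if the arm or the gripper's body presses on something with over 40 N, if the wrist force passes 120 N, or if a joint passes its speed limit or range.

ROBOT

A 6-joint arm with a two-finger parallel gripper is mounted at the origin on a cart in front of the work surface, level with it; the furniture and walls round the work are solid. World frame = base frame: x ahead of the robot, y to its left, z up, the work surface at z = 0. Lengths are in m, angles in rad, forces in N, time in s.
With the tool pointing down it reaches from about 0.35 to 0.775 m from the base axis. Payload 5.5 kg.
Tool frame: the origin (TCP) lies on the centre line of the jaws, within the pads' length; the fingertips stand 11 mm ahead of it and the grasp point (between the pads) lies 8 mm behind it; z points along the fingers, y is the line along which they close (so a half turn about z gives the same grasp; the last joint's range is limited). The gripper opens to 85 mm and grips with 20 to 120 N. Pads are 22 mm wide; open, the fingers measure 114 mm over their backs; the gripper's body (76 mm by 85 mm) begins 54 mm behind the grasp point. The pads swing forward as they close: fully open they stand 13 mm farther back than shut.
Start: joints at [-1.386, 0.313, 0.046, 1.304, 0, 1.431], TCP at [0.183, -0.545, 0.242] pointing down, gripper open.
Joint ranges: [-2.76, 2.76], [-0.86, 1.69], [-1.03, 1.26], [-2.2, 2.34], [-1.47, 1.5], [-3.14, 3.14]. Speed limits (rad/s): [2.57, 2.57, 3.14, 3.14, 3.14, 3.14].

INTERFACE

Orientations are given as a unit quaternion [w, x, y, z].
In Python, from workcell import get_state, eyes, env gives the robot as it stands.
- The arm moves only by the shell command python3 -m inch 'ROWS' [OPENING] [FORCE]. ROWS is JSON, one flat list of numbers, 4 for each row, row after row: the shift along the tool's x, y, z in cm, then the turn about the tool's z in rad. A call has exactly 5 rows; each row shifts and turns the commanded pose from where the row before left it, along the tool's axes as they then stand; what a row does not reach is not made up. A row lasts 1/12 s, in which the tool goes at most 41.7 mm and 7.16 degrees, less where a joint would pass 70% of its speed; a pose out of reach is approached as far as the arm can. A call is refused whole if a number of a shift passes 4.17 or a number of a turn 0.125, either way. A call with a gripper value outside its range is refused whole. OPENING is the opening, from -1 (shut) to 1 (fully open), set as the call begins (- or left out, the last holds). The fingers move at their own pace and stop on an object; FORCE is the grip in N (left out, the last holds). Time passes only in rows, so rows that do not move let the fingers close, or fill a call up. It gives the time, the measured TCP pose, the force, the opening and the grip force at its end, in the units of the state.
- get_state(): the state, without advancing time (a new reading comes with each control period).
- eyes.read_camera(name): name is "scene" or "side" or "wrist"; returns the picture (400x640x3 uint8, red, green, blue); there is no depth.
- eyes.camera_info(name): a dict with "fovy" (degrees; the focal length in pixels is half the picture's height over the tangent of half this angle, whatever the lens; pixels are square), "cx", "cy" (the principal point, pixels), "D" ([k1, k2, p1, p2, k3] as OpenCV has them; the pictures are not rectified), "xyz" and "orientation" of the camera in the world. Camera axes: x right, y down, z forward; pixel columns grow to the right and rows downward; lengths in m; the calibration is good to about 2 mm. A picture is of the moment at which its call begins: read the wrist's pose just before it. camera_info takes no time and is no camera call; for the wrist camera it gives the pose at the moment of the call.
- env.hand_in(): hands the job in; it is judged then, once.
The state is a dict: "clock": time; "joint_pos": joint angles; "qvel": joint speeds; "tau": joint torques, N m; "tcp_pos": TCP position; "orientation": TCP orientation; "wrist_force": force on the tool from outside, world axes, zero at the start; "ft_torque": the same for the moment, N m; "finger_gap": finger opening in m; "grip_force": force on a finger pad.
Only numpy, scipy, OpenCV 4.12 (cv2) and the standard library are available. Lean on these libraries where they do the work, as an engineer would, in place of code of your own. Each camera call takes 0.05 s, during which the arm holds its last target. There are 200 camera calls.

## Working session

There is one attempt and no reset: what is moved stays moved. The work goes in short steps, Python scripts to look and compute and a shell command to move; the robot and the scene stay as the last step left them, time stands still between calls to the robot, and variables do not carry over. Pictures are saved under pics/ and viewed, at most 14 in all, crops included, and the job is handed in when it is done.

```bash
mkdir -p pics; ls; python3 - <<'E'
from workcell import get_state, eyes, env
import cv2
for n in ("scene","side"):
    cv2.imwrite(f"pics/{n}0.png",eyes.read_camera(n)[:,:,::-1]); print(n,eyes.camera_info(n))
print(eyes.camera_info("wrist")); print(get_state())
E
```

```text
pics
scene {'fovy': 49.533314544814104, 'cx': 311.371088863667, 'cy': 192.15585707204832, 'D': array([-0.06833501,  0.        ,  0.        ,  0.        ,  0.        ]), 'xyz': array([0.02697522, 0.61960195, 0.75995219]), 'orientation': array([ 0.15309783, -0.31462261,  0.85110645, -0.39139683])}
side {'fovy': 47.82704527451904, 'cx': 319.6759829691559, 'cy': 203.0302736834711, 'D': array([-0.12771625,  0.        ,  0.        ,  0.        ,  0.        ]), 'xyz': array([0.16090842, 0.92907657, 0.74301568]), 'orientation': array([ 0.10000535, -0.17807766,  0.86609644, -0.45625019])}
{'fovy': 69.7397326714757, 'cx': 314.390104358631, 'cy': 197.22897089234036, 'D': array([-0.05168419,  0.        ,  0.        ,  0.        ,  0.        ]), 'xyz': array([ 0.25722119, -0.52101435,  0.37117953]), 'orientation': array([ 0.12407489,  0.80266452, -0.57635697, -0.09026475])}
{'clock': 0.1, 'joint_pos': array([-1.38559836e+00,  3.13964414e-01,  4.50737837e-02,  1.30362985e+00,
        1.91317375e-05,  1.43118228e+00]), 'qvel': array([-1.24307985e-03, -1.24263827e-04,  3.09657893e-03, -9.11777087e-05,
        9.49245197e-04,  2.06249740e-04]), 'tau': array([ 2.14986823e-03, -4.81724417e+01,  2.99244207e+01,  1.27666059e-02,
       -2.03705595e-04,  2.90919971e-06]), 'tcp_pos': array([ 0.18340349, -0.54448309,  0.24146811]), 'orientation': array([-8.62072967e-04,  9.86840740e-01,  1.61692953e-01, -1.00833857e-05]), 'wrist_force': array([ 1.16598245, -0.24853884, -0.18076811]), 'ft_torque': array([-0.00148614, -0.0176285 ,  0.04557887]), 'grip_force': 0.0, 'finger_gap': 0.08546750278159976}
```

View pics/scene0.png

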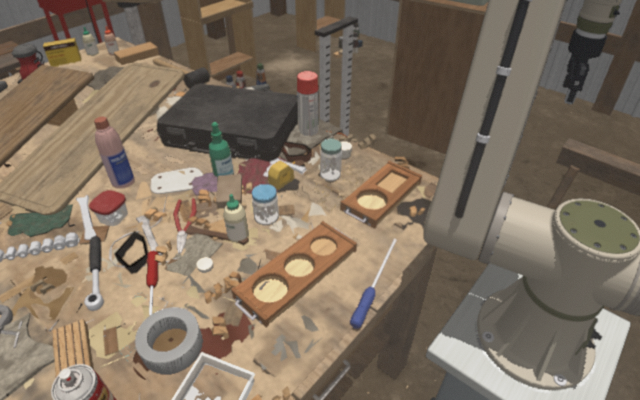

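View pics/side0.png

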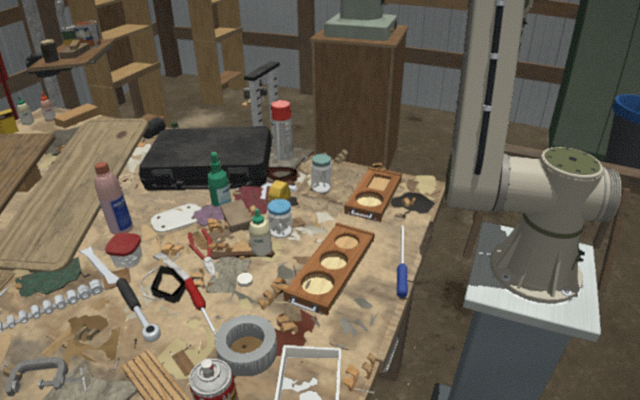

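The scene picture shows:
- Chair caddy pockets at (270,290), (300,268) and (323,246).
- Shelf caddy at (385,193).
- Tall jar (331,160), short jar (265,205), glue (236,220) and tape (281,174).
- White pots at (204,264) and (345,150).

The side picture shows the same layout. I'll enlarge both.

```bash
python3 - <<'E'
import cv2
a=cv2.imread("pics/scene0.png")[125:325,190:430]; cv2.imwrite("pics/sc1.png",cv2.resize(a,None,fx=3,fy=3,interpolation=cv2.INTER_CUBIC))
a=cv2.imread("pics/side0.png")[145:315,190:430]; cv2.imwrite("pics/sd1.png",cv2.resize(a,None,fx=3,fy=3,interpolation=cv2.INTER_CUBIC))
E
```

```text
(no output)
```

View pics/sc1.png

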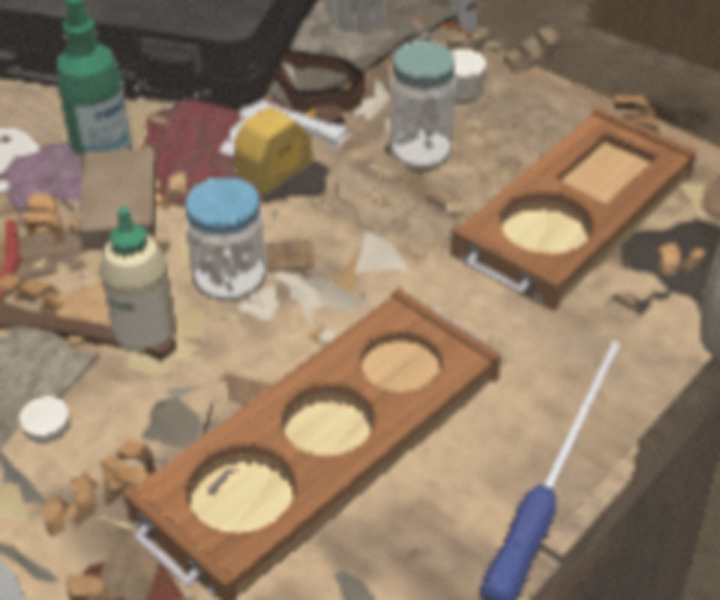

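View pics/sd1.png

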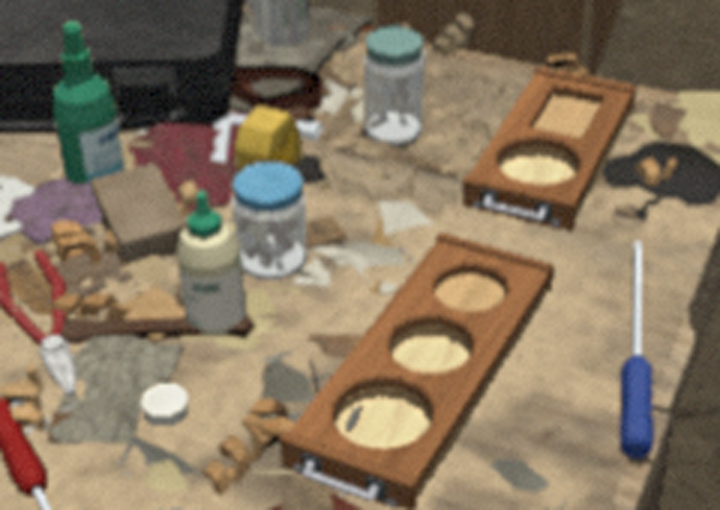

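The pot beside the tall jar (scene (345,150)) is the bigger one, and the pot at (204,264) is the small disc. The tall jar's pocket has a dark streak at crop (220,480), which I'll check from close by. Next I'll turn these points into positions.

```bash
cat > h.py <<'E'
from workcell import get_state, eyes, env
import numpy as np, cv2
from scipy.spatial.transform import Rotation as R
def ray(info,px):
    f=200/np.tan(np.radians(info["fovy"])/2)
    K=np.array([[f,0,info["cx"]],[0,f,info["cy"]],[0,0,1]])
    p=cv2.undistortPoints(np.array(px,float).reshape(-1,1,2),K,np.array(info["D"]))[:,0]
    w=np.array(info["orientation"])
    return R.from_quat(w[[1,2,3,0]]).apply(np.c_[p,np.ones(len(p))])
def plane(info,px,z):
    d=ray(info,px); return info["xyz"]+d*((np.broadcast_to(z,len(d))-info["xyz"][2])/d[:,2])[:,None]
def go(x,y,yaw=None):
    "shift in tool axes cm (x,y) to reach world x,y; yaw = world angle of the tool's x axis"
    s=get_state(); r=R.from_quat(np.array(s["orientation"])[[1,2,3,0]])
    return np.round(r.inv().apply(np.array([x,y,s["tcp_pos"][2]])-s["tcp_pos"])*100,2)
E
python3 - <<'E'
from h import *
N=["tall","short","glue","spot","cA","cB","cC","sR","o1","o2","o3","o4"]
z=[.109,.088,.131,.02]+[.03]*8
sc=np.array([(424,57),(224,200),(123,210),(45,415),(242,490),(328,421),(401,362),(546,226),(608,133),(656,158),(614,205),(562,178)])/3+[190,125]
sd=np.array([(396,45),(268,183),(202,195),(165,399),(383,413),(431,346),(470,288),(539,162),(545,88),(604,98),(577,138),(535,128)])/3+[190,145]
a=plane(eyes.camera_info("scene"),sc,z);b=plane(eyes.camera_info("side"),sd,z)
for n,p,q in zip(N,a,b):print(n,p.round(4)[:2],q.round(4)[:2])
print("pot",plane(eyes.camera_info("scene"),np.array([(467,65)])/3+[190,125],.034))
print("tape",plane(eyes.camera_info("scene"),np.array([(272,130)])/3+[190,125],.066),plane(eyes.camera_info("side"),np.array([(268,123)])/3+[190,145],.066))
m=(a+b)/2
for i,j in((4,5),(5,6),(4,6)):print(np.linalg.norm(m[i]-m[j]),np.degrees(np.arctan2(*(m[i]-m[j])[[1,0]])))
o=m[8:].mean(0);d=m[7]-o;print(o,np.linalg.norm(d),np.degrees(np.arctan2(d[1],d[0])))
E
```

```text
tall [ 0.6267 -0.1385] [ 0.6209 -0.1255]
short [0.641  0.0984] [0.6409 0.1042]
glue [0.6515 0.1886] [0.6499 0.1933]
spot [0.6279 0.3058] [0.6279 0.3085]
cA [0.4617 0.2635] [0.4635 0.2656]
cB [0.4578 0.1791] [0.4588 0.1823]
cC [0.4544 0.1005] [0.4561 0.1026]
sR [ 0.4599 -0.0984] [ 0.4627 -0.0989]
o1 [ 0.4905 -0.2423] [ 0.5001 -0.2319]
o2 [ 0.437  -0.2387] [ 0.4383 -0.2362]
o3 [ 0.4306 -0.1588] [ 0.4417 -0.1531]
o4 [ 0.4859 -0.1605] [ 0.4852 -0.1546]
pot [[ 0.65446371 -0.24205074  0.034     ]]
tape [[ 0.69732942 -0.01333931  0.066     ]] [[ 0.7035767  -0.01172436  0.066     ]]
0.08396525046498324 87.0769708062507
0.07922202288876898 87.80004276950167
0.1631840273757749 87.42799818543928
[ 0.46367488 -0.19700316  0.03      ] 0.09835883654701406 91.40517578965408
```

Both cameras agree: the pocket spacings come out at 84 and 79 mm against the true 85 and 78. Now I'll move near the tall jar and look with the wrist camera.

```bash

python3 -m inch '[3.58,-1.92,0,0, 3.58,-1.92,0,0, 3.58,-1.92,0,0, 3.58,-1.92,0,0, 3.58,-1.92,0,0]' 1 40
python3 -m inch '[3.58,-1.92,0,0, 3.58,-1.92,0,0, 3.58,-1.92,0,0, 3.58,-1.92,0,0, 3.58,-1.92,0,0]'
python3 -m inch '[3.58,-1.92,0,0, 3.58,-1.92,0,0, 3.58,-1.92,0,0, 3.58,-1.92,0,0, 3.58,-1.92,0,0]'
python3 -m inch '[0,0,0,-0.125, 0,0,0,-0.125, 0,0,0,-0.125, 0,0,0,-0.125, 0,0,0,-0.125]'
python3 -m inch '[0,0,0,-0.125, 0,0,0,-0.125, 0,0,0,-0.125, 0,0,0,-0.125, 0,0,0,-0.125]'
python3 - <<'E'
from h import *
s=get_state();print(s["tcp_pos"],R.from_quat(s["orientation"][[1,2,3,0]]).as_matrix().round(3))
i=eyes.camera_info("wrist");print(i["xyz"],ray(i,[(320,200)]))
cv2.imwrite("pics/w1.png",eyes.read_camera("wrist")[:,:,::-1])
E
```

```text
clock: 0.52
tcp_pos: [0.3232, -0.3952, 0.2419]
orientation: [-0.0, 0.987, 0.161, -0.0]
wrist_force: [1.1, 0.1, -0.3]
finger_gap: 0.0856
grip_force: 0.0
clock: 0.93
tcp_pos: [0.4623, -0.2469, 0.2421]
orientation: [-0.0, 0.987, 0.162, -0.0]
wrist_force: [0.5, -1.0, -0.1]
finger_gap: 0.0854
grip_force: 0.0
clock: 1.35
tcp_pos: [0.6014, -0.0988, 0.2418]
orientation: [-0.0, 0.987, 0.162, -0.0]
wrist_force: [0.2, -1.1, 0.7]
finger_gap: 0.0854
grip_force: 0.0
clock: 1.77
tcp_pos: [0.6003, -0.1003, 0.2415]
orientation: [-0.0, 0.888, 0.46, -0.001]
wrist_force: [-0.6, 0.4, -0.1]
finger_gap: 0.0852
grip_force: 0.0
clock: 2.18
tcp_pos: [0.6002, -0.1006, 0.2417]
orientation: [-0.0, 0.704, 0.711, -0.0]
wrist_force: [-0.2, 0.4, 0.9]
finger_gap: 0.0856
grip_force: 0.0
[ 0.60020704 -0.10056969  0.24167781] [[-0.01   1.    -0.001]
 [ 1.     0.01   0.   ]
 [ 0.    -0.001 -1.   ]]
[ 0.5997785  -0.02404687  0.37135537] [[ 0.02145789 -0.31183307 -0.95014471]]
```

View pics/w1.png

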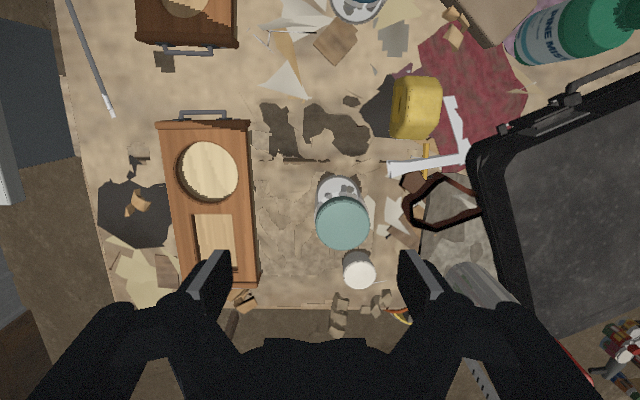

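In the wrist view the teal lid is at (342,223), the larger pot at (359,268), the tape at (415,107) with its length roughly along world y, and the shelf caddy's round pocket at (208,171). I'll refine these with masks.

```bash
cat >> h.py <<'E'
def blob(im,box,lo,hi):
    "largest HSV blob within box x0,y0,x1,y1 -> contour in full picture pixels"
    x0,y0,x1,y1=box; m=cv2.inRange(cv2.cvtColor(im[y0:y1,x0:x1],cv2.COLOR_BGR2HSV),lo,hi)
    m=cv2.morphologyEx(m,cv2.MORPH_OPEN,np.ones((3,3)))
    c=max(cv2.findContours(m,0,1)[0],key=cv2.contourArea); return c[:,0]+[x0,y0]
E
python3 - <<'E'
from h import *
im=cv2.imread("pics/w1.png");i=eyes.camera_info("wrist")
for n,box,lo,hi,z in(("tall",(300,190,380,260),(75,40,60),(100,255,255),.109),("pot",(335,243,385,295),(0,0,175),(180,60,255),.034),("tape",(380,60,460,150),(18,110,80),(35,255,255),.066),("sR",(170,135,245,205),(10,30,170),(35,130,255),.008)):
    c=blob(im,box,lo,hi); p=plane(i,c,z)[:,:2].astype(np.float32); e=cv2.minAreaRect(p);print(n,len(c),[np.round(v,4) for v in e],cv2.minEnclosingCircle(p))
for n,px in(("lid",[(342,223)]),):print(plane(i,px,.109))
# caddy outer corners seen: top left, top right, bottom right at z .034
p=plane(i,[(157,122),(248,120),(262,285)],.034);print(p)
E
```

```text
tall 8 [array([ 0.6051, -0.1235]), array([0.002 , 0.0021]), np.float64(1.1343)] ((0.6050774455070496, -0.12350188940763474), 0.0015319045633077621)
pot 86 [array([ 0.6637, -0.2413]), array([0.0427, 0.0409]), np.float64(0.7188)] ((0.6635646224021912, -0.24071156978607178), 0.022537317126989365)
tape 190 [array([ 0.703 , -0.0235]), array([0.0628, 0.0517]), np.float64(88.8106)] ((0.7001379728317261, -0.02296956069767475), 0.03567729517817497)
sR 164 [array([ 0.4635, -0.105 ]), array([0.0725, 0.073 ]), np.float64(0.4729)] ((0.46542227268218994, -0.10438793152570724), 0.038786035031080246)
[[ 0.62802237 -0.13368836  0.109     ]]
[[ 0.41647808 -0.04263697  0.034     ]
 [ 0.52320898 -0.03984301  0.034     ]
 [ 0.53050389 -0.25919843  0.034     ]]
```

```bash

python3 -m inch '[-1.63,1.27,0,0, -1.64,1.28,0,0, 0,0,3,0, 0,0,3,0, 0,0,3,0]'
python3 -m inch '[0,0,3,0, 0,0,3,0, 0,0,2.2,0, 0,0,0,0, 0,0,0,0]'
python3 -m inch '[0,0,0,0, 0,0,0,0, 0,0,0,0, 0,0,0,0, 0,0,0,0]' -1 40
python3 -m inch '[0,0,0,0, 0,0,0,0, 0,0,0,0, 0,0,0,0, 0,0,0,0]'
```

```text
clock: 2.65
tcp_pos: [0.6265, -0.1338, 0.1512]
orientation: [0.0, 0.707, 0.707, 0.0]
wrist_force: [0.0, 0.2, -0.6]
finger_gap: 0.0856
grip_force: 0.0
clock: 3.07
tcp_pos: [0.6248, -0.1328, 0.0688]
orientation: [-0.002, 0.706, 0.708, -0.001]
wrist_force: [-0.1, -0.2, 0.5]
finger_gap: 0.0853
grip_force: 0.0
clock: 3.48
tcp_pos: [0.6281, -0.1339, 0.0731]
orientation: [0.002, 0.706, 0.708, 0.001]
wrist_force: [0.3, -0.0, 6.7]
finger_gap: 0.0573
grip_force: 42.9
clock: 3.9
tcp_pos: [0.6281, -0.1339, 0.0731]
orientation: [0.002, 0.706, 0.708, 0.001]
wrist_force: [0.7, 1.5, 6.6]
finger_gap: 0.0569
grip_force: 42.9
```

```bash

python3 -m inch '[0,0,-1,0, 0,0,-2,0, 0,0,-3,0, 0,0,-2,0, 0,0,0,0]'
python3 - <<'E'
from h import *
a=eyes.read_camera("scene")[60:200,270:430,::-1];b=eyes.read_camera("side")[70:210,270:430,::-1]
cv2.imwrite("pics/g1.png",cv2.resize(np.hstack([a,b]),None,fx=2.5,fy=2.5,interpolation=cv2.INTER_CUBIC))
E
```

```text
clock: 4.32
tcp_pos: [0.6285, -0.1341, 0.1558]
orientation: [0.004, 0.706, 0.708, 0.002]
wrist_force: [0.4, -0.4, -2.4]
finger_gap: 0.0572
grip_force: 44.3
```

View pics/g1.png

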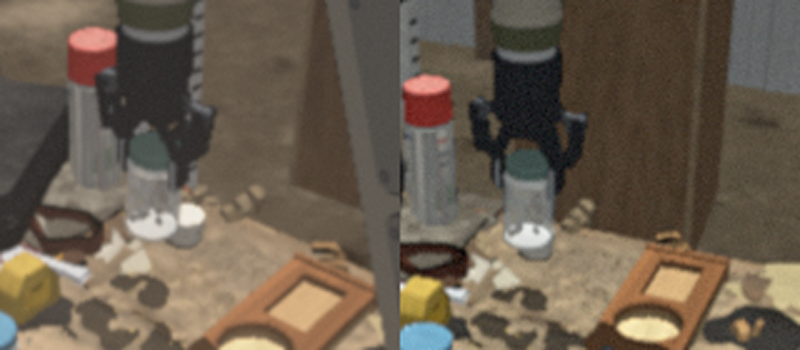

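The jar is held upright and clear of the bench, with the larger pot behind it. I'll carry it toward the chair caddy and look ahead at the pockets.

```bash

python3 -m inch '[0,0,-2,0, 0,0,-2,0, 3.3,-1.38,0,0, 3.3,-1.38,0,0, 3.3,-1.38,0,0]'
python3 -m inch '[3.3,-1.38,0,0, 3.3,-1.38,0,0, 3.3,-1.38,0,0, 3.3,-1.38,0,0, 0,-1.38,0,0]'
python3 -m inch '[0,-1.38,0,0, 0,-1.38,0,0, 0,-1.38,0,0, 0,0,0,0, 0,0,0,0]'
python3 - <<'E'
from h import *
i=eyes.camera_info("wrist");im=eyes.read_camera("wrist")[:,:,::-1]
cv2.imwrite("pics/w2.png",im);np.save("w2.npy",i)
E
```

```text
clock: 4.83
tcp_pos: [0.5826, -0.0338, 0.1879]
orientation: [-0.002, 0.706, 0.708, -0.001]
wrist_force: [0.5, 0.5, -4.3]
finger_gap: 0.0572
grip_force: 44.5
clock: 5.25
tcp_pos: [0.512, 0.1021, 0.1879]
orientation: [-0.002, 0.704, 0.71, -0.001]
wrist_force: [0.3, -0.2, -4.3]
finger_gap: 0.057
grip_force: 44.4
clock: 5.67
tcp_pos: [0.472, 0.0972, 0.1887]
orientation: [-0.001, 0.706, 0.709, -0.001]
wrist_force: [-0.2, -0.4, -3.6]
finger_gap: 0.0571
grip_force: 44.5
```

View pics/w2.png

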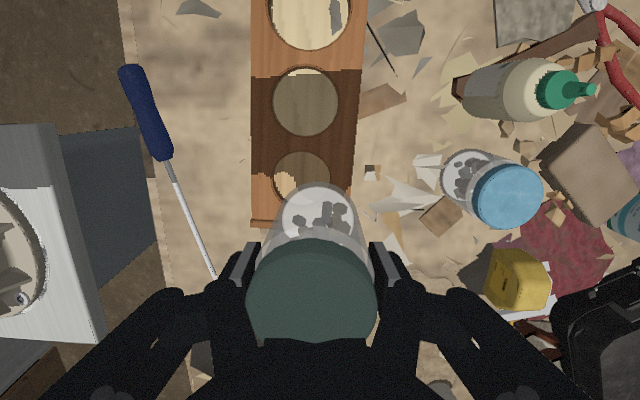

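The wrist view shows pocket B at (305,102), C at (302,180) and A at (310,10), where the streak is only a flat stain. The short-jar lid is at (508,197) and the glue nozzle at (590,90).

```bash
python3 - <<'E'
from h import *
i=np.load("w2.npy",allow_pickle=True).item()
im=cv2.imread("pics/w2.png")
print("B,C",plane(i,[(305,102),(302,181)],.03))
print("Bw",plane(i,[(273,102),(338,102),(270,10),(349,10)],.03))
print("edges",plane(i,[(251,60),(368,60)],.03))
print("lid",plane(i,[(508,196)],.088),"nozzle",plane(i,[(594,90)],.131))
c=blob(im,(460,150,560,240),(95,80,80),(120,255,255));p=plane(i,c,.088)[:,:2].astype(np.float32);print(cv2.minEnclosingCircle(p))
c=blob(im,(480,250,560,315),(18,110,80),(35,255,255));p=plane(i,c,.066)[:,:2].astype(np.float32);print(cv2.minAreaRect(p))
print(go(.463,.2646))
E
```

```text
B,C [[0.46228666 0.17772714 0.03      ]
 [0.4587975  0.09953594 0.03      ]]
Bw [[0.43155428 0.17768386 0.03      ]
 [0.49392467 0.17789189 0.03      ]
 [0.43136683 0.25690357 0.03      ]
 [0.50175569 0.25707181 0.03      ]]
edges [[0.41232439 0.21522176 0.03      ]
 [0.52075854 0.2155627  0.03      ]]
lid [[0.63840643 0.10243424 0.088     ]] nozzle [[0.65263739 0.18796392 0.131     ]]
((0.6401216983795166, 0.10222454369068146), 0.030916286632418633)
((0.6881023049354553, 0.0015806891024112701), (0.07380900532007217, 0.07616645842790604), 88.95379638671875)
[16.76 -0.94 -0.  ]
```

```bash

python3 -m inch '[3.34,-0.17,0,0, 3.34,-0.17,0,0, 3.34,-0.17,0,0, 3.34,-0.17,0,0, 3.34,-0.17,0,0]'
python3 -m inch '[0,0,2.5,0, 0,0,2.5,0, 0,0,2,0, 0,0,0,0, 0,0,0,0]'
```

```text
clock: 6.13
tcp_pos: [0.4649, 0.2655, 0.1895]
orientation: [0.0, 0.706, 0.708, -0.0]
wrist_force: [1.2, -0.5, -3.5]
finger_gap: 0.057
grip_force: 44.5
clock: 6.55
tcp_pos: [0.4636, 0.2637, 0.1187]
orientation: [-0.001, 0.706, 0.708, -0.002]
wrist_force: [1.4, 0.2, -3.1]
finger_gap: 0.0575
grip_force: 44.6
```

```bash

python3 -m inch '[0,0,1,0, 0,0,1,0, 0,0,0.7,0, 0,0,0.5,0, 0,0,0,0]'
python3 -m inch '[0,0,0.3,0, 0,0,0.2,0, 0,0,0.2,0, 0,0,0,0, 0,0,0,0]'
python3 - <<'E'
from h import *
a=eyes.read_camera("scene")[190:330,200:360,::-1];b=eyes.read_camera("side")[190:330,260:420,::-1]
cv2.imwrite("pics/p1.png",cv2.resize(np.hstack([a,b]),None,fx=2.5,fy=2.5,interpolation=cv2.INTER_CUBIC))
E
```

```text
clock: 6.97
tcp_pos: [0.4636, 0.2636, 0.0871]
orientation: [-0.0, 0.706, 0.708, -0.001]
wrist_force: [-0.9, -1.1, -4.1]
finger_gap: 0.0571
grip_force: 44.6
clock: 7.38
tcp_pos: [0.4643, 0.2641, 0.0814]
orientation: [0.0, 0.706, 0.709, 0.0]
wrist_force: [-0.1, 0.2, -3.4]
finger_gap: 0.0573
grip_force: 44.7
```

View pics/p1.png

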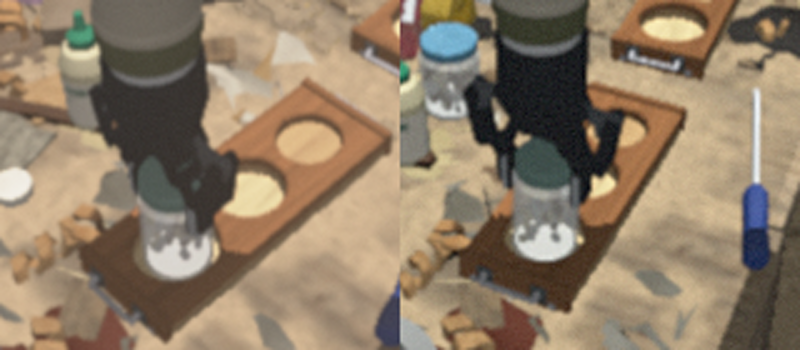

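The jar is inside the pocket, just above its floor. I'll lower it to contact.

```bash

python3 -m inch '[0,0,0.1,0, 0,0,0.1,0, 0,0,0.1,0, 0,0,0,0, 0,0,0,0]'
```

```text
clock: 7.9
tcp_pos: [0.4645, 0.2646, 0.081]
orientation: [0.0, 0.706, 0.709, 0.001]
wrist_force: [-5.9, -1.5, 16.6]
finger_gap: 0.0571
grip_force: 46.4
```

Contact at z 0.081. Releasing, then on to the glue.

```bash

python3 -m inch '[0,0,0,0, 0,0,0,0, 0,0,0,0, 0,0,0,0, 0,0,0,0]' 1
python3 -m inch '[0,0,-2,0, 0,0,-3,0, 0,0,-3.3,0, 0,0,-3,0, -1.51,3.74,0,0]'
python3 -m inch '[-1.51,3.74,0,0, -1.51,3.74,0,0, -1.51,3.74,0,0, -1.51,3.74,0,0, 0,0,0,0]'
python3 - <<'E'
from h import *
i=eyes.camera_info("wrist");im=eyes.read_camera("wrist")[:,:,::-1]
cv2.imwrite("pics/w3.png",im);np.save("w3.npy",i);print(get_state()["tcp_pos"],go(.6515,.189))
E
```

```text
clock: 8.32
tcp_pos: [0.4643, 0.2641, 0.0781]
orientation: [0.0, 0.706, 0.708, -0.0]
wrist_force: [-1.0, 0.5, -1.1]
finger_gap: 0.0856
grip_force: 0.0
clock: 8.73
tcp_pos: [0.4998, 0.252, 0.1981]
orientation: [0.0, 0.704, 0.71, 0.003]
wrist_force: [-0.6, 0.8, -0.1]
finger_gap: 0.0856
grip_force: 0.0
clock: 9.15
tcp_pos: [0.6578, 0.1855, 0.1882]
orientation: [0.001, 0.707, 0.707, 0.0]
wrist_force: [-0.2, -0.2, -1.1]
finger_gap: 0.0852
grip_force: 0.0
[0.65454052 0.18695909 0.18853075] [ 0.2 -0.3  0. ]
```

View pics/w3.png

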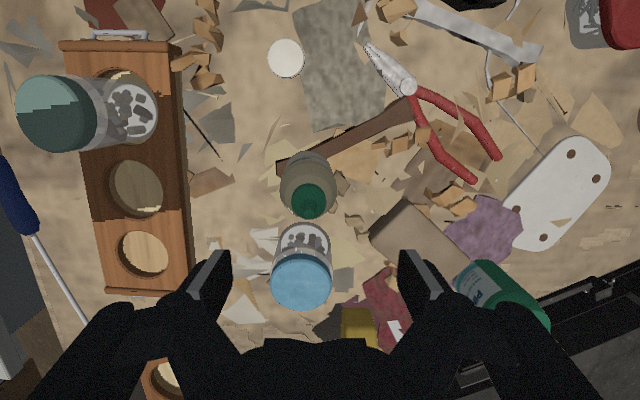

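The tall jar stands in its pocket. The glue cap is at (307,203) and the short-jar lid at (302,283).

```bash
python3 - <<'E'
from h import *
i=np.load("w3.npy",allow_pickle=True).item();im=cv2.imread("pics/w3.png")
c=blob(im,(280,170,340,225),(60,80,20),(95,255,255));x,r=cv2.minEnclosingCircle(c);print(x,r,plane(i,[x],.113),plane(i,[x],.131))
c=blob(im,(260,245,345,320),(95,60,60),(120,255,255));print(cv2.minEnclosingCircle(plane(i,c,.088)[:,:2].astype(np.float32)))
p=plane(i,[(309,182)],.09);print("body",p)
print("caddy B,C",plane(i,[(136,187),(144,253)],.03), "spot",plane(i,[(286,58)],.02))
E
```

```text
(308.2254943847656, 200.9274444580078) 17.723711013793945 [[0.65344815 0.19387693 0.113     ]] [[0.65383605 0.19988837 0.131     ]]
((0.6455141305923462, 0.10482338070869446), 0.031217243522405624)
body [[0.65370791 0.20254579 0.09      ]]
caddy B,C [[0.46876254 0.18190848 0.03      ]
 [0.46265499 0.10334376 0.03      ]] spot [[0.63123913 0.30649259 0.02      ]]
```

```bash

python3 -m inch '[0.4,-0.2,0,0, 0,0,2.5,0, 0,0,3,0, 0,0,2.55,0, 0,0,0,0]'
python3 -m inch '[0,0,0,0, 0,0,0,0, 0,0,0,0, 0,0,0,0, 0,0,0,0]' -1 45
python3 -m inch '[0,0,0,0, 0,0,0,0, 0,0,0,0, 0,0,0,0, 0,0,0,0]'
```

```text
clock: 9.62
tcp_pos: [0.6441, 0.194, 0.1054]
orientation: [-0.003, 0.705, 0.709, -0.004]
wrist_force: [-2.0, 0.0, -1.5]
finger_gap: 0.085
grip_force: 0.0
clock: 10.03
tcp_pos: [0.6505, 0.1936, 0.1127]
orientation: [0.001, 0.706, 0.709, 0.001]
wrist_force: [-0.6, 0.4, 4.3]
finger_gap: 0.025
grip_force: 8.1
clock: 10.45
tcp_pos: [0.651, 0.1935, 0.1129]
orientation: [0.001, 0.706, 0.708, 0.002]
wrist_force: [0.9, 1.1, 5.8]
finger_gap: 0.0227
grip_force: 43.5
```

```bash

python3 -m inch '[0,0,-1,0, 0,0,-2,0, 0,0,-2,0, 0,0,-2,0, 0,0,0,0]'
python3 - <<'E'
from h import *
a=eyes.read_camera("scene")[100:260,160:320,::-1];b=eyes.read_camera("side")[110:270,180:340,::-1]
cv2.imwrite("pics/g2.png",cv2.resize(np.hstack([a,b]),None,fx=2.5,fy=2.5,interpolation=cv2.INTER_CUBIC))
E
```

```text
clock: 10.87
tcp_pos: [0.6514, 0.1936, 0.1858]
orientation: [0.002, 0.706, 0.708, 0.003]
wrist_force: [0.9, -0.2, -0.5]
finger_gap: 0.023
grip_force: 43.8
```

View pics/g2.png

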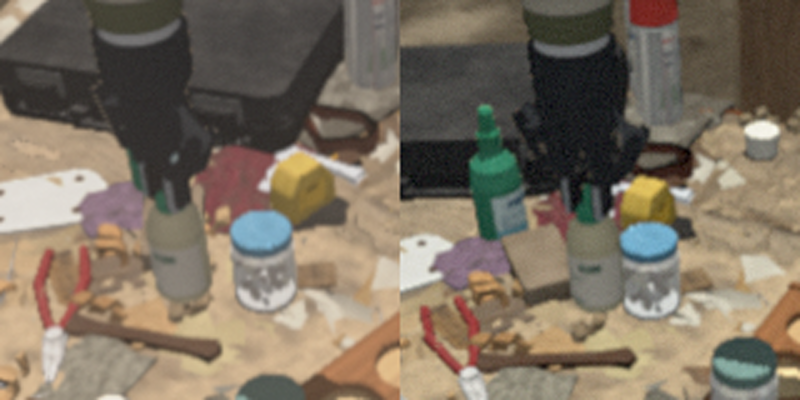

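Glue is held upright. Carrying it to pocket B.

```bash

python3 -m inch '[-0.21,-3.17,0,0, -0.21,-3.17,0,0, -0.21,-3.17,0,0, -0.21,-3.17,0,0, -0.21,-3.17,0,0]'
python3 -m inch '[-0.21,-3.17,0,0, 0,0,0,0, 0,0,1,0, 0,0,1,0, 0,0,0,0]'
python3 - <<'E'
from h import *
i=eyes.camera_info("wrist");im=eyes.read_camera("wrist")[:,:,::-1]
print(get_state()["tcp_pos"],go(.461,.181))
E
```

```text
clock: 11.38
tcp_pos: [0.4882, 0.1817, 0.1787]
orientation: [-0.001, 0.706, 0.708, -0.002]
wrist_force: [-0.3, 1.6, 0.3]
finger_gap: 0.0233
grip_force: 43.9
clock: 11.8
tcp_pos: [0.4588, 0.1796, 0.1578]
orientation: [-0.001, 0.706, 0.708, -0.002]
wrist_force: [-0.1, -0.3, -0.8]
finger_gap: 0.0223
grip_force: 44.0
[0.4590778  0.17966965 0.15859282] [ 0.13  0.19 -0.  ]
```

```bash

python3 -m inch '[0.1,0.15,0,0, 0,0,1,0, 0,0,1,0, 0,0,0.8,0, 0,0,0,0]'
python3 -m inch '[0,0,0.3,0, 0,0,0.3,0, 0,0,0.2,0, 0,0,0,0, 0,0,0,0]'
python3 -m inch '[0,0,0.1,0, 0,0,0.1,0, 0,0,0.1,0, 0,0,0,0, 0,0,0,0]'
```

```text
clock: 12.27
tcp_pos: [0.4595, 0.1806, 0.1303]
orientation: [-0.001, 0.706, 0.708, -0.002]
wrist_force: [-0.7, -0.1, 0.0]
finger_gap: 0.0232
grip_force: 44.0
clock: 12.68
tcp_pos: [0.4609, 0.181, 0.1249]
orientation: [0.0, 0.706, 0.709, 0.0]
wrist_force: [-0.7, -0.1, -1.1]
finger_gap: 0.0231
grip_force: 44.0
clock: 13.1
tcp_pos: [0.4608, 0.1809, 0.1217]
orientation: [0.0, 0.706, 0.709, -0.0]
wrist_force: [0.0, 0.1, -1.7]
finger_gap: 0.0233
grip_force: 44.0
```

```bash

python3 -m inch '[0,0,0.1,0, 0,0,0.1,0, 0,0,0.1,0, 0,0,0,0, 0,0,0,0]'
```

```text
clock: 13.52
tcp_pos: [0.4623, 0.1814, 0.1206]
orientation: [0.001, 0.706, 0.709, 0.002]
wrist_force: [-2.1, 0.9, 8.6]
finger_gap: 0.0233
grip_force: 45.3
```

On the floor. Releasing, then on to the larger pot.

```bash

python3 -m inch '[0,0,0,0, 0,0,0,0, 0,0,0,0, 0,0,-1.5,0, 0,0,-3,0]' 1
python3 -m inch '[0,0,-3,0, -3.5,1.62,0,0, -3.5,1.62,0,0, -3.5,1.62,0,0, -3.5,1.62,0,0]'
python3 -m inch '[-3.5,1.62,0,0, -3.5,1.62,0,0, -3.5,1.62,0,0, -3.5,1.62,0,0, -3.5,1.62,0,0]'
python3 -m inch '[-3.5,1.62,0,0, -1,1.62,0,0, 0,1.4,3,0, 0,0,1,0, 0,0,0,0]'
python3 - <<'E'
from h import *
i=eyes.camera_info("wrist");im=eyes.read_camera("wrist")[:,:,::-1]
cv2.imwrite("pics/w4.png",im);np.save("w4.npy",i);print(get_state()["tcp_pos"])
s=im.copy()
for box in ((200,100,420,300),):
    c=blob(im,box,(0,0,170),(180,45,255));x,r=cv2.minEnclosingCircle(c);print(x,r,cv2.minEnclosingCircle(plane(i,c,.034)[:,:2].astype(np.float32)))
E
```

```text
clock: 13.93
tcp_pos: [0.458, 0.1803, 0.1606]
orientation: [-0.002, 0.706, 0.708, -0.003]
wrist_force: [1.0, 0.1, -0.0]
finger_gap: 0.0817
grip_force: 0.0
clock: 14.35
tcp_pos: [0.5267, 0.04, 0.1939]
orientation: [0.0, 0.705, 0.709, 0.0]
wrist_force: [-0.2, 1.0, -0.1]
finger_gap: 0.0854
grip_force: 0.0
clock: 14.77
tcp_pos: [0.6082, -0.1353, 0.1932]
orientation: [-0.0, 0.706, 0.708, -0.0]
wrist_force: [0.4, -0.4, -0.4]
finger_gap: 0.0852
grip_force: 0.0
clock: 15.18
tcp_pos: [0.6522, -0.1776, 0.1489]
orientation: [-0.004, 0.706, 0.708, -0.002]
wrist_force: [-0.3, 0.1, -0.1]
finger_gap: 0.0857
grip_force: 0.0
[ 0.65245472 -0.17736564  0.15108306]
(326.5, 259.80767822265625) 23.008005142211914 ((0.6635274291038513, -0.24233561754226685), 0.022869780659675598)
```

View pics/w4.png

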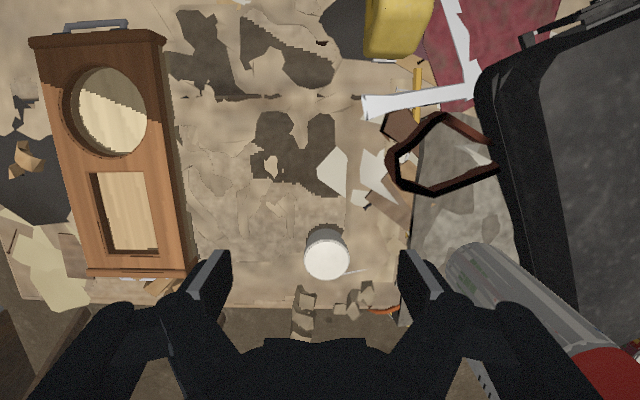

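The pot lid is at (326,260), giving (0.663,-0.242), which matches the earlier wrist view. The shelf caddy's round pocket is at (105,110). Grasping the pot by its upper part.

```bash

python3 -m inch '[-3.2,0.5,0,0, -3.2,0.5,0,0, 0,0,3,0, 0,0,3,0, 0,0,3,0]'
python3 -m inch '[0,0,1.5,0, 0,0,1,0, 0,0,0.6,0, 0,0,0,0, 0,0,0,0]'
python3 -m inch '[0,0,0,0, 0,0,0,0, 0,0,0,0, 0,0,0,0, 0,0,0,0]' -1 40
python3 -m inch '[0,0,0,0, 0,0,0,0, 0,0,-1,0, 0,0,-2,0, 0,0,-2,0]'
python3 - <<'E'
from h import *
i=np.load("w4.npy",allow_pickle=True).item()
p=plane(i,[(105,111),(88,172),(147,170),(160,250),(103,255),(31,40),(164,35),(197,272),(86,275)],.03);p[-4:]=plane(i,[(31,40),(164,35),(197,272),(86,275)],.034);print(p.round(4), p[1:5].mean(0),p[5:].mean(0))
E
```

```text
clock: 15.65
tcp_pos: [0.6652, -0.2427, 0.0655]
orientation: [0.002, 0.706, 0.708, 0.0]
wrist_force: [-0.0, -1.3, -0.4]
finger_gap: 0.0857
grip_force: 0.0
clock: 16.07
tcp_pos: [0.6655, -0.2423, 0.0345]
orientation: [0.001, 0.706, 0.709, 0.0]
wrist_force: [0.7, -0.7, -0.2]
finger_gap: 0.0852
grip_force: 0.0
clock: 16.48
tcp_pos: [0.6656, -0.2426, 0.0343]
orientation: [0.001, 0.706, 0.709, 0.0]
wrist_force: [-0.9, 0.9, 5.5]
finger_gap: 0.044
grip_force: 40.7
clock: 16.9
tcp_pos: [0.6637, -0.2418, 0.0825]
orientation: [-0.001, 0.706, 0.708, -0.001]
wrist_force: [0.8, -1.1, -0.0]
finger_gap: 0.0437
grip_force: 40.8
[[ 0.4705 -0.1029  0.03  ]
 [ 0.4427 -0.1567  0.03  ]
 [ 0.5001 -0.1549  0.03  ]
 [ 0.4992 -0.2354  0.03  ]
 [ 0.4378 -0.2424  0.03  ]
 [ 0.4177 -0.0443  0.034 ]
 [ 0.533  -0.0459  0.034 ]
 [ 0.5354 -0.2569  0.034 ]
 [ 0.4166 -0.264   0.034 ]] [ 0.46994078 -0.19735233  0.03      ] [ 0.47568148 -0.15278611  0.034     ]
```

Pot held. Carrying it to pocket C, with the gripper turned 45° there so the wrist camera stays clear of the glue nozzle.

```bash

python3 -m inch '[0,0,-3,0, 0,0,-4,0, 3.12,-1.87,0,0, 3.12,-1.87,0,0, 3.12,-1.87,0,0]'
python3 -m inch '[3.12,-1.87,0,0, 3.12,-1.87,0,0, 3.12,-1.87,0,0, 3.12,-1.87,0,0, 3.12,-1.87,0,0]'
python3 -m inch '[3.12,-1.87,0,0, 3.12,-1.87,0,0, 0,-1.87,0,0, 0,0,0,0, 0,0,0,0]'
python3 - <<'E'
from h import *
i=eyes.camera_info("wrist");im=eyes.read_camera("wrist")[:,:,::-1]
cv2.imwrite("pics/w5.png",im);np.save("w5.npy",i);print(get_state()["tcp_pos"])
E
```

```text
clock: 17.32
tcp_pos: [0.6084, -0.1487, 0.1543]
orientation: [0.001, 0.706, 0.708, 0.001]
wrist_force: [-0.1, 0.5, -0.1]
finger_gap: 0.044
grip_force: 40.9
clock: 17.73
tcp_pos: [0.5129, 0.008, 0.1532]
orientation: [0.0, 0.706, 0.708, 0.0]
wrist_force: [1.5, 1.1, -0.6]
finger_gap: 0.0438
grip_force: 40.9
clock: 18.15
tcp_pos: [0.4572, 0.0695, 0.1534]
orientation: [0.0, 0.705, 0.709, 0.0]
wrist_force: [0.6, 0.2, -0.9]
finger_gap: 0.0438
grip_force: 40.9
[0.45831639 0.06898947 0.15344373]
```

View pics/w5.png

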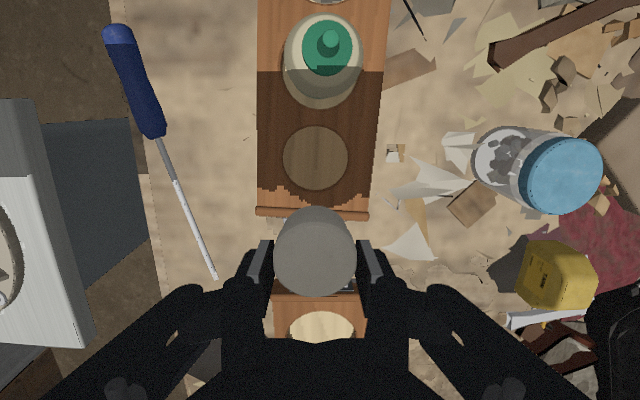

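The glue stands in pocket B. Pocket C is at (315,157) and the held pot at (315,251).

```bash
python3 - <<'E'
from h import *
i=np.load("w5.npy",allow_pickle=True).item()
print(plane(i,[(315.5,157)],.03),"pot",plane(i,[(315,251)],.153), "rim w",plane(i,[(282,157),(349,157)],.03))
im=cv2.imread("pics/w5.png")
c=blob(im,(500,120,620,230),(95,60,60),(120,255,255));print(cv2.minEnclosingCircle(plane(i,c,.088)[:,:2].astype(np.float32)))
E
python3 -m inch '[0,0,0,0.11, 0,0,0,0.11, 0,0,0,0.11, 0,0,0,0.11, 0,0,0,0.11]'
python3 -m inch '[0,0,0,0.11, 0,0,0,0.11, 0,0,0,0, 0,0,0,0, 0,0,0,0]'
python3 -c "
from h import *
print(get_state()['tcp_pos'],go(.460,.101))"
```

```text
[[0.45818734 0.10297094 0.03      ]] pot [[0.45761832 0.07611245 0.153     ]] rim w [[0.42847216 0.10282905 0.03      ]
 [0.48790882 0.10316369 0.03      ]]
((0.6364091634750366, 0.10094796866178513), 0.03317898511886597)
clock: 18.62
tcp_pos: [0.4592, 0.068, 0.1529]
orientation: [0.0, 0.873, 0.487, 0.0]
wrist_force: [-0.2, -0.7, 0.0]
finger_gap: 0.0438
grip_force: 40.9
clock: 19.03
tcp_pos: [0.4585, 0.0685, 0.1528]
orientation: [0.0, 0.92, 0.392, 0.0]
wrist_force: [0.5, -0.4, -0.7]
finger_gap: 0.0438
grip_force: 40.9
[0.458466   0.06845228 0.15279082] [ 2.46 -2.14 -0.  ]
```

```bash

python3 -m inch '[2.24,-2.29,0,0, 0,0,3,0, 0,0,3,0, 0,0,2,0, 0,0,0,0]'
python3 -m inch '[0,0,0.5,0, 0,0,0.4,0, 0,0,0.4,0, 0,0,0.3,0, 0,0,0,0]'
python3 -m inch '[0,0,0.1,0, 0,0,0.1,0, 0,0,0.1,0, 0,0,0,0, 0,0,0,0]'
python3 - <<'E'
from h import *
a=eyes.read_camera("scene")[190:330,200:360,::-1];b=eyes.read_camera("side")[190:330,260:420,::-1]
cv2.imwrite("pics/p3.png",cv2.resize(np.hstack([a,b]),None,fx=2.5,fy=2.5,interpolation=cv2.INTER_CUBIC))
E
```

```text
clock: 19.45
tcp_pos: [0.4538, 0.1008, 0.0691]
orientation: [-0.001, 0.92, 0.393, -0.003]
wrist_force: [-0.9, -0.5, -0.6]
finger_gap: 0.0435
grip_force: 41.0
clock: 19.87
tcp_pos: [0.4572, 0.1009, 0.057]
orientation: [0.0, 0.92, 0.392, 0.0]
wrist_force: [0.1, 0.2, -0.2]
finger_gap: 0.0435
grip_force: 41.0
clock: 20.28
tcp_pos: [0.4569, 0.101, 0.0538]
orientation: [0.0, 0.92, 0.392, 0.0]
wrist_force: [0.2, 0.6, 0.4]
finger_gap: 0.0438
grip_force: 41.0
```

View pics/p3.png

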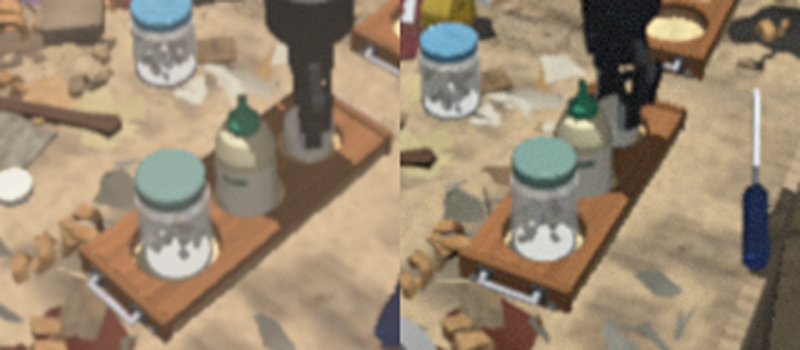

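Tall jar and glue are seated, and the pot is inside pocket C. Lowering the pot to contact.

```bash

python3 -m inch '[0,0,0.1,0, 0,0,0.1,0, 0,0,0.1,0, 0,0,0,0, 0,0,0,0]'
```

```text
clock: 20.8
tcp_pos: [0.4571, 0.101, 0.0522]
orientation: [0.0, 0.92, 0.392, 0.0]
wrist_force: [-4.6, -0.9, 14.5]
finger_gap: 0.0435
grip_force: 42.4
```

```bash

python3 -m inch '[0,0,0,0, 0,0,0,0, 0,0,0,0, 0,0,-2,0, 0,0,-3,0]' 1
python3 -m inch '[0,0,-3.5,0, 0,0,-3.5,-0.11, 0,0,0,-0.11, 0,0,0,-0.11, 0,0,0,-0.11]'
python3 -m inch '[0,0,0,-0.11, 0,0,0,-0.11, 0,0,0,-0.11, 0,3.66,0,0, 0,3.66,0,0]'
python3 -m inch '[0,3.66,0,0, 0,3.66,0,0, 0,3.66,0,0, 0,0,0,0, 0,0,0,0]'
python3 - <<'E'
from h import *
i=eyes.camera_info("wrist");im=eyes.read_camera("wrist")[:,:,::-1];cv2.imwrite("pics/w6.png",im);np.save("w6.npy",i)
print(get_state()["tcp_pos"],go(.640,.102))
for n,lo,hi,z in(("jar",(97,80,60),(118,255,255),.088),("tape",(20,120,80),(35,255,255),.066)):
    c=blob(im,(180,80,520,399),lo,hi);print(n,c.min(0),c.max(0),cv2.minEnclosingCircle(plane(i,c,z)[:,:2].astype(np.float32)),cv2.minAreaRect(plane(i,c,z)[:,:2].astype(np.float32)))
E
```

```text
clock: 21.22
tcp_pos: [0.4541, 0.1008, 0.0985]
orientation: [-0.001, 0.92, 0.392, -0.003]
wrist_force: [0.3, 0.5, -1.4]
finger_gap: 0.0852
grip_force: 0.0
clock: 21.63
tcp_pos: [0.4574, 0.101, 0.1714]
orientation: [0.0, 0.811, 0.585, 0.001]
wrist_force: [-0.5, 0.5, 0.4]
finger_gap: 0.0854
grip_force: 0.0
clock: 22.05
tcp_pos: [0.5289, 0.1014, 0.1704]
orientation: [-0.001, 0.705, 0.709, -0.001]
wrist_force: [1.1, -0.5, 1.1]
finger_gap: 0.0854
grip_force: 0.0
clock: 22.47
tcp_pos: [0.641, 0.1014, 0.1683]
orientation: [-0.001, 0.706, 0.708, -0.001]
wrist_force: [-0.4, -0.8, -0.5]
finger_gap: 0.0852
grip_force: 0.0
[0.63957823 0.10156137 0.16898099] [ 0.04  0.04 -0.  ]
jar [282 172] [354 243] ((0.6442750096321106, 0.10184787958860397), 0.029652412980794907) ((0.6436666250228882, 0.10171473026275635), (0.05618612468242645, 0.058809034526348114), 2.6398732662200928)
tape [358 261] [404 329] ((0.7070890665054321, 0.004571318626403809), 0.042899686843156815) ((0.7058966755867004, 0.004505820572376251), (0.045455701649188995, 0.07894184440374374), 3.1438710689544678)
```

```bash

python3 -m inch '[0,0.2,2,0, 0,0,3,0, 0,0,3,0, 0,0,2.5,0, 0,0,1.4,0]'
python3 -m inch '[0,0,0,0, 0,0,0,0, 0,0,0,0, 0,0,0,0, 0,0,0,0]' -1 40
python3 -m inch '[0,0,0,0, 0,0,0,0, 0,0,-1,0, 0,0,-2,0, 0,0,0,0]'
python3 -m inch '[0,0,-3,0, 0,0,-3,0, 0,0,0,0, 0,0,0,0, 0,0,0,0]'
```

```text
clock: 22.93
tcp_pos: [0.6382, 0.1018, 0.0491]
orientation: [-0.002, 0.706, 0.709, -0.002]
wrist_force: [-0.4, -0.0, -0.1]
finger_gap: 0.0856
grip_force: 0.0
clock: 23.35
tcp_pos: [0.642, 0.1018, 0.053]
orientation: [0.0, 0.706, 0.709, 0.0]
wrist_force: [-0.7, 0.2, 0.6]
finger_gap: 0.0617
grip_force: 44.4
clock: 23.77
tcp_pos: [0.644, 0.1018, 0.0855]
orientation: [0.002, 0.706, 0.709, 0.002]
wrist_force: [1.6, 0.6, -2.5]
finger_gap: 0.0619
grip_force: 45.0
clock: 24.18
tcp_pos: [0.6416, 0.1017, 0.1409]
orientation: [-0.0, 0.706, 0.709, -0.0]
wrist_force: [-0.2, -0.6, -3.3]
finger_gap: 0.0617
grip_force: 45.7
```

Short jar held. Carrying it to the shelf caddy's round pocket, estimated at (0.464,-0.099) from scene, side and wrist views.

```bash

python3 -m inch '[-2.5,-2.22,0,0, -2.5,-2.22,0,0, -2.5,-2.22,0,0, -2.5,-2.22,0,0, -2.5,-2.22,0,0]'
python3 -m inch '[-2.5,-2.22,0,0, -2.5,-2.22,0,0, -2.5,-2.22,0,0, 0,0,2,0, 0,0,2,0]'
python3 -c "
from h import *
eyes.read_camera('side');print(get_state()['tcp_pos'],go(.464,-.0987))"
```

```text
clock: 24.6
tcp_pos: [0.5287, -0.0243, 0.1395]
orientation: [-0.001, 0.706, 0.709, -0.001]
wrist_force: [-0.4, -0.9, -3.2]
finger_gap: 0.0619
grip_force: 45.9
clock: 25.02
tcp_pos: [0.4637, -0.1004, 0.1008]
orientation: [0.0, 0.707, 0.707, -0.0]
wrist_force: [-0.2, 0.5, -3.5]
finger_gap: 0.0621
grip_force: 45.9
[ 0.46133702 -0.0988043   0.0965391 ] [ 0.01  0.27 -0.  ]
```

```bash

python3 -m inch '[0,0.2,0,0, 0,0,1,0, 0,0,1,0, 0,0,0,0, 0,0,0,0]'
python3 -m inch '[0,0,0.4,0, 0,0,0.4,0, 0,0,0.3,0, 0,0,0,0, 0,0,0,0]'
python3 -m inch '[0,0,0.1,0, 0,0,0.1,0, 0,0,0.1,0, 0,0,0.1,0, 0,0,0,0]'
```

```text
clock: 25.48
tcp_pos: [0.4667, -0.0985, 0.0812]
orientation: [-0.001, 0.705, 0.709, -0.0]
wrist_force: [-0.4, -0.5, -2.6]
finger_gap: 0.062
grip_force: 46.0
clock: 25.9
tcp_pos: [0.4669, -0.0989, 0.0707]
orientation: [-0.0, 0.706, 0.709, -0.0]
wrist_force: [-0.5, 0.4, -2.6]
finger_gap: 0.0618
grip_force: 46.0
clock: 26.32
tcp_pos: [0.4669, -0.099, 0.0666]
orientation: [-0.0, 0.706, 0.709, -0.0]
wrist_force: [0.4, 0.2, -3.7]
finger_gap: 0.0619
grip_force: 46.0
```

```bash

python3 -m inch '[0,0,0.15,0, 0,0,0.15,0, 0,0,0.1,0, 0,0,0.1,0, 0,0,0,0]'
python3 -m inch '[0,0,0.1,0, 0,0,0.1,0, 0,0,0,0, 0,0,0,0, 0,0,0,0]'
```

```text
clock: 26.73
tcp_pos: [0.4669, -0.0989, 0.0615]
orientation: [-0.0, 0.706, 0.709, -0.0]
wrist_force: [-0.5, 0.4, -2.5]
finger_gap: 0.062
grip_force: 46.0
clock: 27.15
tcp_pos: [0.4671, -0.0992, 0.0611]
orientation: [0.001, 0.706, 0.709, -0.0]
wrist_force: [-3.4, 1.3, 9.0]
finger_gap: 0.0615
grip_force: 46.8
```

Seated at 0.061. Releasing and going to look at the tape from close by.

```bash

python3 -m inch '[0,0,0,0, 0,0,0,0, 0,0,0,0, 0,0,-2,0, 0,0,-3,0]' 1
python3 -m inch '[0,0,-4,0, 0,0,-4,0, 0.82,3.88,0,0, 0.82,3.88,0,0, 0.82,3.88,0,0]'
python3 -m inch '[0.82,3.88,0,0, 0.82,3.88,0,0, 0.82,3.88,0,0, 0,0,0,0, 0,0,0,0]'
python3 - <<'E'
from h import *
i=eyes.camera_info("wrist");im=eyes.read_camera("wrist")[:,:,::-1];cv2.imwrite("pics/w7.png",im);np.save("w7.npy",i)
print(get_state()["tcp_pos"])
c=blob(im,(180,50,520,399),(20,120,80),(35,255,255));print(c.min(0),c.max(0),cv2.minAreaRect(plane(i,c,.066)[:,:2].astype(np.float32)))
E
```

```text
clock: 27.57
tcp_pos: [0.4648, -0.0982, 0.1077]
orientation: [-0.003, 0.706, 0.708, -0.001]
wrist_force: [1.4, -0.5, -0.7]
finger_gap: 0.0853
grip_force: 0.0
clock: 27.98
tcp_pos: [0.5855, -0.074, 0.1918]
orientation: [0.002, 0.706, 0.708, 0.001]
wrist_force: [1.1, -0.5, 0.3]
finger_gap: 0.0852
grip_force: 0.0
clock: 28.4
tcp_pos: [0.701, -0.0482, 0.1864]
orientation: [-0.001, 0.705, 0.709, -0.001]
wrist_force: [-0.4, -0.3, -0.7]
finger_gap: 0.0855
grip_force: 0.0
[ 0.6996528  -0.04848241  0.1876783 ]
[308 125] [349 194] ((0.7130745053291321, -0.017317205667495728), (0.06129205971956253, 0.03612040728330612), 89.95159149169922)
```

View pics/w7.png

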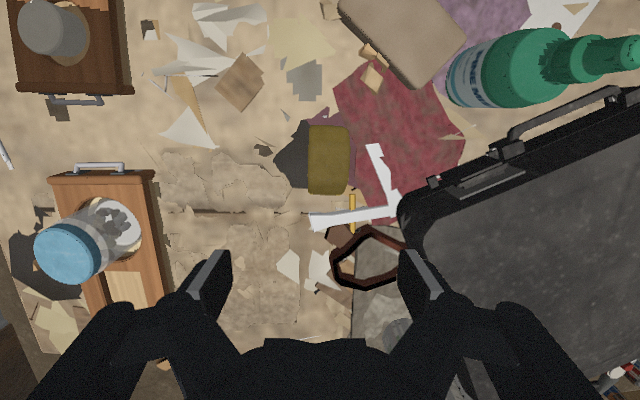

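The tape spans (308–349,125–194), square to the jaws, at (0.713,-0.017). The case corner at (400,210) is clear of the fingers. Grasping with a reduced opening.

```bash

python3 -m inch '[1.56,0.65,0,0, 1.56,0.65,0,0, 0,0,2.5,0, 0,0,2.5,0, 0,0,2.5,0]' 0.4
python3 -m inch '[0,0,2.5,0, 0,0,2.3,0, 0,0,2,0, 0,0,0,0, 0,0,0,0]'
python3 -m inch '[0,0,0,0, 0,0,0,0, 0,0,0,0, 0,0,0,0, 0,0,0,0]' -1 50
python3 -m inch '[0,0,0,0, 0,0,0,0, 0,0,-1,0, 0,0,-2,0, 0,0,0,0]'
python3 -m inch '[0,0,-3,0, 0,0,-3,0, 0,0,0,0, 0,0,0,0, 0,0,0,0]'
```

```text
clock: 28.87
tcp_pos: [0.7128, -0.016, 0.1162]
orientation: [0.001, 0.705, 0.709, 0.001]
wrist_force: [-0.3, 0.4, -0.3]
finger_gap: 0.06
grip_force: 0.0
clock: 29.28
tcp_pos: [0.7113, -0.0165, 0.0468]
orientation: [-0.001, 0.705, 0.709, -0.0]
wrist_force: [0.3, 0.2, 0.2]
finger_gap: 0.06
grip_force: 0.0
clock: 29.7
tcp_pos: [0.7138, -0.0175, 0.0498]
orientation: [0.001, 0.706, 0.709, 0.001]
wrist_force: [-3.7, 0.8, 6.7]
finger_gap: 0.037
grip_force: 50.6
clock: 30.12
tcp_pos: [0.7146, -0.0179, 0.0811]
orientation: [0.002, 0.706, 0.709, 0.002]
wrist_force: [1.3, 0.4, -2.0]
finger_gap: 0.0367
grip_force: 50.4
clock: 30.53
tcp_pos: [0.7123, -0.0176, 0.1359]
orientation: [-0.0, 0.706, 0.708, -0.0]
wrist_force: [0.2, -0.0, -3.8]
finger_gap: 0.037
grip_force: 50.8
```

```bash

python3 -m inch '[0,0,-2,0, 0,0,-2,0, -1.98,-2.74,0,0, -1.98,-2.74,0,0, -1.98,-2.74,0,0]'
python3 -m inch '[-1.98,-2.74,0,0, -1.98,-2.74,0,0, -1.98,-2.74,0,0, -1.98,-2.74,0,0, -1.98,-2.74,0,0]'
python3 -m inch '[-1.98,-2.74,0,0, 0,0,3,0, 0,0,3,0, 0,0,1.5,0, 0,0,0,0]'
python3 - <<'E'
from h import *
i=eyes.camera_info("wrist");im=eyes.read_camera("wrist")[:,:,::-1];cv2.imwrite("pics/w8.png",im)
print(get_state()['tcp_pos'],go(.466,-.196))
for n in("scene","side"):
    im=eyes.read_camera(n)[:,:,::-1];cv2.imwrite(f"pics/{n}8.png",im)
E
```

```text
clock: 30.95
tcp_pos: [0.6289, -0.0773, 0.1743]
orientation: [-0.001, 0.705, 0.709, -0.001]
wrist_force: [-0.3, -1.2, -3.2]
finger_gap: 0.0371
grip_force: 51.2
clock: 31.37
tcp_pos: [0.4913, -0.1769, 0.1746]
orientation: [-0.002, 0.706, 0.709, -0.001]
wrist_force: [0.9, -1.2, -2.7]
finger_gap: 0.037
grip_force: 51.2
clock: 31.78
tcp_pos: [0.4624, -0.1947, 0.0966]
orientation: [-0.005, 0.706, 0.708, -0.001]
wrist_force: [-0.7, 0.7, -4.0]
finger_gap: 0.037
grip_force: 51.3
[ 0.463836   -0.19529818  0.0986949 ] [-0.07  0.22 -0.  ]
```

```bash

python3 -m inch '[-0.07,0.2,0,0, 0,0,0.7,0, 0,0,0.6,0, 0,0,0,0, 0,0,0,0]'
python3 -m inch '[0,0,0.3,0, 0,0,0.2,0, 0,0,0.2,0, 0,0,0,0, 0,0,0,0]'
python3 -m inch '[0,0,0.2,0, 0,0,0.2,0, 0,0,0.1,0, 0,0,0,0, 0,0,0,0]'
```

```text
clock: 32.35
tcp_pos: [0.4683, -0.1971, 0.0884]
orientation: [-0.0, 0.706, 0.709, -0.0]
wrist_force: [0.2, 0.3, -3.9]
finger_gap: 0.037
grip_force: 51.3
clock: 32.77
tcp_pos: [0.4685, -0.1974, 0.0816]
orientation: [-0.0, 0.706, 0.709, -0.0]
wrist_force: [0.4, -0.1, -3.9]
finger_gap: 0.0371
grip_force: 51.3
clock: 33.18
tcp_pos: [0.4686, -0.1974, 0.0767]
orientation: [-0.0, 0.706, 0.709, -0.0]
wrist_force: [0.1, -0.5, -3.4]
finger_gap: 0.0367
grip_force: 51.3
```

```bash

python3 -m inch '[0,-0.1,0,0, 0,0,0.3,0, 0,0,0.2,0, 0,0,0.2,0, 0,0,0,0]'
python3 -m inch '[0,0,0.1,0, 0,0,0.1,0, 0,0,0.1,0, 0,0,0,0, 0,0,0,0]'
```

```text
clock: 33.6
tcp_pos: [0.4673, -0.1973, 0.0692]
orientation: [-0.0, 0.706, 0.709, -0.0]
wrist_force: [-0.3, -0.5, -3.6]
finger_gap: 0.0369
grip_force: 51.3
clock: 34.02
tcp_pos: [0.4677, -0.1975, 0.0681]
orientation: [0.0, 0.706, 0.709, -0.0]
wrist_force: [-3.4, 2.1, 8.3]
finger_gap: 0.0373
grip_force: 52.5
```

Seated at z 0.068, against 0.0675 expected. Releasing, lifting clear and checking all heights with the two fixed cameras.

```bash

python3 -m inch '[0,0,0,0, 0,0,0,0, 0,0,0,0, 0,0,-2,0, 0,0,-3,0]' 0.6
python3 -m inch '[0,0,-4,0, 0,0,-4,0, 0,0,-4,0, -4,0,0,0, -4,0,0,0]'
python3 -m inch '[-4,0,0,0, -4,0,0,0, 0,0,0,0, 0,0,0,0, 0,0,0,0]'
python3 - <<'E'
from h import *
I={n:eyes.camera_info(n) for n in("scene","side")};im={n:eyes.read_camera(n)[:,:,::-1] for n in I}
for n in I:cv2.imwrite(f"pics/{n}9.png",im[n])
H={"tall":(((70,40,60),(95,255,255)),(.46,.264,.11)),"short":(((97,80,60),(118,255,255)),(.467,-.099,.09)),"tape":(((18,120,70),(35,255,255)),(.467,-.197,.06)),"glue":(((68,100,30),(95,255,255)),(.461,.181,.125)),"pot":(((0,0,150),(180,50,255)),(.458,.102,.045))}
for k,(hsv,p) in H.items():
    c={}
    for n,i in I.items():
        f=200/np.tan(np.radians(i["fovy"])/2);Rm=R.from_quat(i["orientation"][[1,2,3,0]]).inv()
        q=cv2.projectPoints(np.array([Rm.apply(np.array(p)-i["xyz"])]),np.zeros(3),np.zeros(3),np.array([[f,0,i["cx"]],[0,f,i["cy"]],[0,0,1]]),i["D"])[0][0,0].astype(int)
        b=blob(im[n],(*(q-[16,20]),*(q+[16,20])),*hsv);c[n]=(b.min(0)+b.max(0))/2;sz=b.max(0)-b.min(0);print(k,n,c[n],"size",sz,"expected",q)
    o=[I[n]["xyz"] for n in I];d=[ray(I[n],[c[n]])[0] for n in I]
    t=np.linalg.lstsq(np.c_[d[0],-d[1]],o[1]-o[0],rcond=None)[0];print("  ->",((o[0]+t[0]*d[0]+o[1]+t[1]*d[1])/2).round(4))
print(plane(I["scene"],[(204.5,263)],.02))
b=blob(im["scene"],(190,250,220,280),(0,0,165),(180,50,255));print("spot",(b.min(0)+b.max(0))/2)
E
```

```text
clock: 34.43
tcp_pos: [0.4656, -0.1963, 0.1146]
orientation: [-0.003, 0.706, 0.708, -0.001]
wrist_force: [0.4, 0.0, -0.1]
finger_gap: 0.0684
grip_force: 0.0
clock: 34.85
tcp_pos: [0.47, -0.2781, 0.2409]
orientation: [0.004, 0.704, 0.71, 0.0]
wrist_force: [0.9, -0.3, -0.3]
finger_gap: 0.0682
grip_force: 0.0
clock: 35.27
tcp_pos: [0.468, -0.3573, 0.2363]
orientation: [-0.001, 0.706, 0.708, 0.0]
wrist_force: [-0.6, 0.3, 0.5]
finger_gap: 0.0684
grip_force: 0.0Traceback (most recent call last):
  File "<stdin>", line 10, in <module>
  File "h.py", line 20, in blob
    c=max(cv2.findContours(m,0,1)[0],key=cv2.contourArea); return c[:,0]+[x0,y0]
ValueError: max() iterable argument is empty
```

```bash
python3 - <<'E'
from h import *
I={n:eyes.camera_info(n) for n in("scene","side")};im={n:cv2.imread(f"pics/{n}9.png") for n in I}
H={"tall":(((65,25,50),(100,255,255)),(.463,.264,.11)),"short":(((92,50,60),(122,255,255)),(.467,-.099,.09)),"tape":(((18,100,60),(35,255,255)),(.467,-.197,.06)),"glue":(((55,70,20),(95,255,255)),(.461,.181,.125)),"pot":(((0,0,140),(180,60,255)),(.458,.102,.045))}
for k,(hsv,p) in H.items():
    c={}
    for n,i in I.items():
        f=200/np.tan(np.radians(i["fovy"])/2);Rm=R.from_quat(i["orientation"][[1,2,3,0]]).inv()
        q=cv2.projectPoints(np.array([Rm.apply(np.array(p)-i["xyz"])]),np.zeros(3),np.zeros(3),np.array([[f,0,i["cx"]],[0,f,i["cy"]],[0,0,1]]),i["D"])[0][0,0].astype(int)
        try:b=blob(im[n],(*(q-[16,20]),*(q+[16,20])),*hsv)
        except ValueError:print(k,n,"none",q,cv2.cvtColor(im[n],40)[q[1],q[0]]);continue
        c[n]=(b.min(0)+b.max(0))/2;print(k,n,c[n],"size",b.max(0)-b.min(0),"expected",q)
    if len(c)<2:continue
    o=[I[n]["xyz"] for n in I];d=[ray(I[n],[c[n]])[0] for n in I]
    t=np.linalg.lstsq(np.c_[d[0],-d[1]],o[1]-o[0],rcond=None)[0];print("  ->",((o[0]+t[0]*d[0]+o[1]+t[1]*d[1])/2).round(4))
for s in("pics/scene0.png","pics/scene9.png"):
    b=blob(cv2.imread(s),(190,250,220,280),(0,0,165),(180,50,255));print("spot",(b.min(0)+b.max(0))/2)
E
```

```text
tall scene [267.5 260.5] size [25 21] expected [266 262]
tall side [317.5 254.5] size [25 19] expected [317 255]
  -> [0.4668 0.2582 0.1074]
short scene [372.5 179.5] size [23 15] expected [371 180]
short side [369.  179.5] size [20 13] expected [369 180]
  -> [ 0.4702 -0.1075  0.0876]
tape scene [394.5 174.5] size [23 29] expected [392 171]
tape side [380.5 175.5] size [17 27] expected [379 173]
  -> [ 0.4647 -0.2074  0.0466]
glue scene [297.  237.5] size [10  9] expected [296 234]
glue side [333. 230.] size [10 12] expected [333 227]
  -> [0.462  0.1782 0.1156]
pot scene [323.  239.5] size [20 15] expected [322 240]
pot side [342.5 238. ] size [25 20] expected [346 235]
  -> [0.4785 0.0736 0.0116]
spot [204.  262.5]
spot [204.  262.5]
```

Everything is where it should be and upright, and the small pot hasn't moved. Handing in.

```bash
python3 -c "
from h import *
print(env.hand_in())"
```

```text
the job is handed in; nothing more can be done
None
```

I handed the job in with both caddies filled: each of the five items was lowered until it touched its pocket floor and then released, and the small white pot was left untouched. The final two-camera check agreed for all but the larger pot, which was partly hidden in the side view.

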